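Load the spectrometer's reagent rack by colour code

ROBOT

A 7-joint arm with a two-finger parallel gripper is mounted at the origin on the work surface. World frame = base frame: x ahead of the robot, y to its left, z up, the work surface at z = 0. Lengths are in m, angles in rad, forces in N, time in s.
With the tool pointing down it reaches from about 0.425 to 0.875 m from the base axis. Payload 9.9 kg.
Tool frame: the origin (TCP) lies at the very end of the fingers, on their centre line; the grasp point (between the pads) lies 19 mm behind it; z points along the fingers, y is the line along which they close (so a half turn about z gives the same grasp; the last joint's range is limited). The gripper opens to 85 mm and grips with 20 to 120 N. Pads are 22 mm wide; open, the fingers measure 114 mm over their backs; the gripper's body (76 mm by 85 mm) begins 54 mm behind the grasp point. The pads swing forward as they close: fully open they stand 13 mm farther back than shut.
Start: joints at [1.055, 0.576, 0.025, 1.437, -0.015, 1.129, -0.057], TCP at [0.282, -0.613, 0.231] pointing down, gripper open.
Joint ranges: [-2.76, 2.76], [-0.34, 2.15], [-1.52, 1.57], [0.19, 2.46], [-1.09, 4.23], [0.17, 1.99], [-2.82, 2.82]. Speed limits (rad/s): [2.22, 2.22, 3.01, 3.01, 3.14, 3.14, 3.14].

INTERFACE

Orientations are given as a 3x3 rotation matrix whose columns are the frame's x, y, z axes.
In Python, from cell import arm, vision, order gives the robot as it stands. The module is installed in compiled form; this text tells all that it offers.
- The arm moves only by the tool carry_out, never from a script. Its argument "targets" is a list of rows, each a list of 6 numbers: the shift along the world's x, y, z scaled (see below), then the turn, a rotation vector about the world's x, y, z scaled (see below). In form: [[tx, ty, tz, wx, wy, wz], ...]. A call has 1 to 5 rows; each row shifts and turns the commanded pose from where the row before left it; what a row does not reach is not made up. The controller multiplies each number of a shift by 0.03 m and each number of a turn by 5 degrees. A row lasts 1/10 s, in which the tool goes at most 50 mm and 8.59 degrees, less where a joint would pass 70% of its speed; a pose out of reach is approached as far as the arm can. A call with a number of a shift or a turn outside -1 to 1 is refused whole. A call with a gripper value outside its range is refused whole. "fingers" is the opening, from -1 (shut) to 1 (fully open), so that 0 is half open, set as the call begins (left out, the last holds). The fingers move at their own pace and stop on an object; "grip_force" is the grip in N (left out, the last holds). Time passes only in rows, so rows that do not move let the fingers close. It gives the time, the measured TCP pose, the force, the opening and the grip force at its end, in the units of the state.
- arm.read_state(): the state, without advancing time (a new reading comes with each control period).
- vision.get_image(name): name is "side" or "top" or "wrist"; returns a dict with "color" (400x640x3 uint8, red, green, blue), "vertical_fov" (degrees; the focal length in pixels is half the picture's height over the tangent of half this angle, whatever the lens; pixels are square), "cx", "cy" (the principal point, pixels), "R" (3x3) and "t" (3): a world point X has camera coordinates R X + t; the wrist camera has in their place "T_tool_cam" (4x4, takes a point from camera to tool coordinates, whose origin is the TCP and whose axes are the flange's). Camera axes: x right, y down, z forward; pixel columns grow to the right and rows downward; lengths in m; the calibration is good to about 2 mm. A picture is of the moment at which its call begins: read the wrist's pose just before it. There is no depth.
- order.sign_off(): hands the job in; it is judged then, once.
Trained networks look in a picture, given as the dict that the camera call returned (one of the last four; its "shot" number tells which), for a name from the list of things; names that differ only in an ending like _2 or _b are one class to them, and where a whole thing is asked for, a point or a joint stands for the part that bears it (a point fixed in the world has none). Each returns a list of dicts, best first, with "score" (0 to 1); they miss things now and then, are a little off and sometimes report something else, mostly with a low value. They report only what shows in the picture. A call takes as long as a camera call.
- vision.outline_of(picture, label): "pixels" (400x640 bool, what is visible of it).
- vision.tip_of(picture, label): "position" ([x, y, z] in m, in world coordinates, good to about 4 mm: a listed point, or the origin of a listed thing).
The state is a dict: "t": time; "qpos": joint angles; "joint_velocities": joint speeds; "effort": joint torques, N m; "eef_pos": TCP position; "orientation": TCP orientation; "wrist_force": force on the tool from outside, world axes, zero at the start; "torque": the same for the moment, N m; "width": opening from 0.0 (shut) to 1.0 (fully open); "grip_force": force on a finger pad.
Only numpy, scipy, OpenCV 4.12 (cv2) and the standard library are available. Lean on these libraries where they do the work, as an engineer would, in place of code of your own. Each camera call takes 0.05 s, during which the arm holds its last target. There are 200 camera calls.

TASK

Load the reagent rack for the next run: stand each of the four bottles with a coloured cap (red, yellow, green, blue) fully down and upright in the rack's cup of the same colour. Keep the bottles upright while you carry them, set them down rather than dropping them, and leave the white-capped rinse bottle standing where it is.

Things in the scene. Friction and masses are not known exactly. Their poses are not given: they have to be found in the camera images.
- bottle_red: loose white plastic reagent bottle with a red screw cap and a red band above its paper label. Round, 106 mm tall: body 40 mm across up to 61 mm, shoulder narrowing to a 22 mm neck at 75 mm, screw cap 28 mm across from 83 to 106 mm. About 80 to 150 g. Origin at the centre of its underside, z up along the bottle. It starts upright on the bench (z = 0), among other small items no taller than 70 mm
- bottle_yellow: loose white plastic reagent bottle with a yellow screw cap and a yellow band above its paper label. Round, 106 mm tall: body 40 mm across up to 61 mm, shoulder narrowing to a 22 mm neck at 75 mm, screw cap 28 mm across from 83 to 106 mm. About 80 to 150 g. Origin at the centre of its underside, z up along the bottle. It starts upright on the bench (z = 0), among other small items no taller than 70 mm
- bottle_green: loose white plastic reagent bottle with a green screw cap and a green band above its paper label. Round, 106 mm tall: body 40 mm across up to 61 mm, shoulder narrowing to a 22 mm neck at 75 mm, screw cap 28 mm across from 83 to 106 mm. About 80 to 150 g. Origin at the centre of its underside, z up along the bottle. It starts upright on the bench (z = 0), among other small items no taller than 70 mm
- bottle_blue: loose amber glass reagent bottle with a blue screw cap and a blue band above its paper label. Round, 106 mm tall: body 40 mm across up to 61 mm, shoulder narrowing to a 22 mm neck at 75 mm, screw cap 28 mm across from 83 to 106 mm. About 80 to 150 g. Origin at the centre of its underside, z up along the bottle. It starts upright on the bench (z = 0), among other small items no taller than 70 mm
- cup_red: red round cup insert, open at the top, fixed in the grey rack. 68 mm outside, 58 mm inside, 40 mm tall, floor 4 mm thick: a bottle standing in it has 9 mm of play all round. Origin at the centre of its underside, 6 mm above the bench (so the rim is 46 mm and the inner floor 10 mm above the bench); z up, its x and y axes parallel to the rack's
- cup_yellow: yellow round cup insert, open at the top, fixed in the grey rack. 68 mm outside, 58 mm inside, 40 mm tall, floor 4 mm thick: a bottle standing in it has 9 mm of play all round. Origin at the centre of its underside, 6 mm above the bench (so the rim is 46 mm and the inner floor 10 mm above the bench); z up, its x and y axes parallel to the rack's
- cup_green: green round cup insert, open at the top, fixed in the grey rack. 68 mm outside, 58 mm inside, 40 mm tall, floor 4 mm thick: a bottle standing in it has 9 mm of play all round. Origin at the centre of its underside, 6 mm above the bench (so the rim is 46 mm and the inner floor 10 mm above the bench); z up, its x and y axes parallel to the rack's
- cup_blue: blue round cup insert, open at the top, fixed in the grey rack. 68 mm outside, 58 mm inside, 40 mm tall, floor 4 mm thick: a bottle standing in it has 9 mm of play all round. Origin at the centre of its underside, 6 mm above the bench (so the rim is 46 mm and the inner floor 10 mm above the bench); z up, its x and y axes parallel to the rack's
- rack: grey two-tier bottle rack fixed on the bench, 96 mm (x) by 404 mm (y) and 42 mm high, origin at the centre of its underside. It holds five cup inserts (red, yellow, green, blue and white, in any order) in one row along its y axis, centres 76 mm apart: y = -152, -76, 0, 76, 152 mm, x = 0. A wire handle stands out 16 mm at each end
- bottle_rinse: white-capped rinse bottle of the same form and size as the others (106 mm tall, cap 28 mm across), which already stands in the white cup of the rack, its underside 10 mm above the bench. To be left where it is

How it is judged:
By the outcome, as a careful person would: the job done as asked, in the order asked, and still so for the second after the job is handed in, with the robot touching nothing.
It also fails if it takes over 99 s, if anything falls off the work surface, if the arm or the gripper's body presses on something with over 40 N, if the wrist force passes 120 N, or if a joint passes its speed limit or range.

## Working session

There is one attempt and no reset: what is moved stays moved. The work goes in short steps, Python scripts to look and compute and a tool call to move; the robot and the scene stay as the last step left them, time stands still between calls to the robot, and variables do not carry over. Pictures are saved under pics/ and viewed, at most 14 in all, crops included, and the job is handed in when it is done.

Besides the shell and the picture viewer there is one more tool, called after "Emit:" in YAML: its name, and indented under it one key for each argument. carry_out: Moves the arm, as the interface text tells. Shifts and turns lie within -1 to 1; 1 stands for 0.03 m of shift or 5 degrees of turn. Its arguments: {"type":"object","properties":{"targets":{"type":"array"},"fingers":{"type":"number"},"grip_force":{"type":"number"}},"required":["targets"]}

```bash
mkdir -p pics
cat > h.py <<'E'
from cell import arm, vision, order
import numpy as np, cv2
C=['red','yellow','green','blue']
def save(p,n): cv2.imwrite('pics/'+n,p['color'][:,:,::-1])
def proj(p,X):
    f=200/np.tan(np.radians(p['vertical_fov'])/2); c=np.array(p['R'])@X+p['t']; return p['cx']+f*c[0]/c[2],p['cy']+f*c[1]/c[2]
def ray(p,u,v,z):
    f=200/np.tan(np.radians(p['vertical_fov'])/2); R=np.array(p['R']); o=-R.T@p['t']
    d=R.T@np.array([(u-p['cx'])/f,(v-p['cy'])/f,1]); return o+d*(z-o[2])/d[2]
E
python3 - <<'E'
from h import *
s=arm.read_state(); print(s['eef_pos'],np.round(s['orientation'],3).tolist(),s['width'],s['t'])
np.set_printoptions(precision=4,suppress=True)
for n in ['top','side']:
    p=vision.get_image(n); save(p,n+'.png'); print(n,p['vertical_fov'],'C',-np.array(p['R']).T@p['t'])
    for l in ['bottle_'+c for c in C]+['cup_'+c for c in C]+['rack','bottle_rinse']:
        print(l,[(round(d['score'],2),np.round(d['position'],3).tolist()) for d in vision.tip_of(p,l)[:3]])
E
```

```text
[ 0.28233672 -0.6126212   0.23044989] [[0.908, 0.419, -0.001], [0.419, -0.908, 0.001], [-0.0, -0.002, -1.0]] 0.9999018785574443 0.0
top 51.77585607955735 C [0.4228 0.0752 1.0543]
bottle_red [(0.58, [0.424, 0.308, 0.001])]
bottle_yellow [(0.89, [0.478, 0.432, 0.002])]
bottle_green [(0.72, [0.57, 0.225, -0.002])]
bottle_blue [(0.63, [0.517, 0.333, -0.003])]
cup_red [(0.97, [0.567, -0.154, 0.006])]
cup_yellow [(0.97, [0.542, -0.224, 0.009])]
cup_green [(0.64, [0.59, -0.076, 0.006])]
cup_blue [(0.73, [0.616, -0.01, 0.008])]
rack [(0.72, [0.592, -0.081, 0.001])]
bottle_rinse [(0.65, [0.639, 0.061, 0.002])]
side 49.74325416475811 C [0.0812 0.6761 0.8249]
bottle_red [(0.8, [0.427, 0.301, 0.001]), (0.42, [0.564, -0.152, 0.009])]
bottle_yellow [(0.86, [0.481, 0.426, 0.002])]
bottle_green [(0.77, [0.57, 0.226, -0.001])]
bottle_blue [(0.83, [0.515, 0.335, 0.005])]
cup_red [(0.75, [0.568, -0.151, 0.005])]
cup_yellow [(0.73, [0.542, -0.221, 0.004])]
cup_green [(0.64, [0.589, -0.078, 0.007])]
cup_blue [(0.6, [0.614, -0.006, 0.005]), (0.6, [0.573, 0.228, -0.003])]
rack [(0.74, [0.613, -0.007, 0.005]), (0.55, [0.591, -0.078, 0.001])]
bottle_rinse [(0.59, [0.644, 0.063, 0.01])]
```

View pics/top.png

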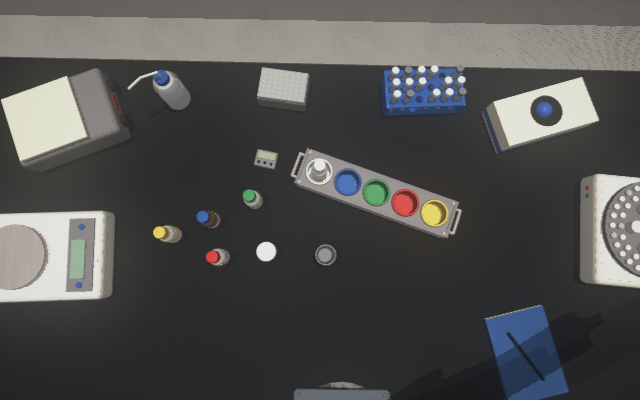

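View pics/side.png

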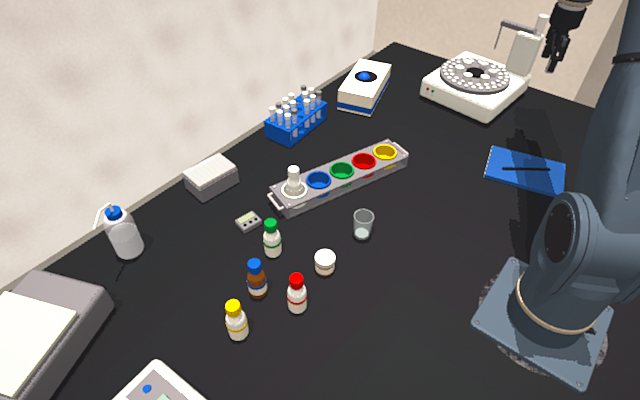

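The pictures show four bottles at left: caps at top-view pixels yellow (160,233), blue (203,216), red (213,257) and green (249,196). The rack runs diagonally, with cups blue (347,182), green (376,193), red (404,204) and yellow (434,213). The white rinse bottle is at (319,168). The coordinates from both cameras agree to within a few mm, so I'm setting out.

Emit:
carry_out:
  targets:
    - [0.5,1,0,0,0,1]
    - [0.5,1,0,0,0,1]
    - [0.5,1,0,0,0,1]
    - [0.5,1,0,0,0,1]
    - [0.5,1,0,0,0,1]
  fingers: 1
  grip_force: 40

```text
t: 1.6
eef_pos: [0.358, -0.4618, 0.2314]
orientation: [[0.644, 0.765, 0.0], [0.765, -0.644, -0.0], [-0.0, 0.0, -1.0]]
wrist_force: [0.3, -1.0, 0.6]
width: 1.003
grip_force: 0.0
```

Emit:
carry_out:
  targets:
    - [0.5,1,0,0,0,1]
    - [0.5,1,0,0,0,1]
    - [0.5,1,0,0,0,1]
    - [0.5,1,0,0,0,1]
    - [0.5,1,0,0,0,0.2]

```text
t: 2.1
eef_pos: [0.433, -0.3119, 0.2315]
orientation: [[0.327, 0.945, 0.0], [0.945, -0.327, -0.0], [-0.0, 0.0, -1.0]]
wrist_force: [0.4, 0.4, 0.5]
width: 1.002
grip_force: 0.0
```

```bash
python3 -c "
from h import *
s=arm.read_state(); print(np.round(s['eef_pos'],4),np.round(s['orientation'],3).tolist(),np.round(s['qpos'],3),s['t'])"
```

```text
[ 0.433  -0.3119  0.2315] [[0.327, 0.945, 0.0], [0.945, -0.327, -0.0], [-0.0, 0.0, -1.0]] [ 0.707  0.371 -0.238  1.805  0.104  0.977  0.093] 2.1
```

Emit:
carry_out:
  targets:
    - [0.6,1,0,0,0,0]
    - [0.6,1,0,0,0,0]
    - [0.6,1,0,0,0,0]
    - [0.6,1,0,0,0,0]
    - [0.6,1,0,0,0,0]

```text
t: 2.6
eef_pos: [0.5231, -0.1619, 0.2315]
orientation: [[0.33, 0.944, 0.0], [0.944, -0.33, -0.0], [-0.0, 0.0, -1.0]]
wrist_force: [1.4, -0.1, 0.5]
width: 1.002
grip_force: 0.0
```

Emit:
carry_out:
  targets:
    - [0,1,0,0,0,0]
    - [0,1,0,0,0,0]
    - [0,1,0,0,0,0]
    - [0,1,0,0,0,0]
    - [0,1,0,0,0,0]

```text
t: 3.1
eef_pos: [0.5224, -0.0119, 0.2315]
orientation: [[0.33, 0.944, 0.0], [0.944, -0.33, -0.0], [0.0, 0.0, -1.0]]
wrist_force: [0.5, 0.3, 0.6]
width: 0.998
grip_force: 0.0
```

Emit:
carry_out:
  targets:
    - [-0.3,1,0,0,0,0]
    - [-0.3,1,0,0,0,0]
    - [-0.3,1,0,0,0,0]
    - [-0.3,1,0,0,0,0]
    - [-0.3,1,0,0,0,0]

```text
t: 3.6
eef_pos: [0.4771, 0.1381, 0.2315]
orientation: [[0.33, 0.944, 0.001], [0.944, -0.33, 0.0], [0.0, 0.0, -1.0]]
wrist_force: [1.4, 0.2, 0.1]
width: 0.999
grip_force: 0.0
```

Emit:
carry_out:
  targets:
    - [-0.3,1,0,0,0,0]
    - [-0.3,1,0,0,0,0]
    - [-0.3,1,0,0,0,0]
    - [-0.3,1,0,0,0,0]
    - [-0.3,1,0,0,0,0]

```text
t: 4.1
eef_pos: [0.4321, 0.2881, 0.2315]
orientation: [[0.33, 0.944, 0.0], [0.944, -0.33, 0.0], [0.0, 0.0, -1.0]]
wrist_force: [0.0, -0.1, -0.4]
width: 1.0
grip_force: 0.0
```

```bash
cat >> h.py <<'E'
def wrist():
    s=arm.read_state(); p=vision.get_image('wrist')
    T=np.eye(4); T[:3,:3]=s['orientation']; T[:3,3]=s['eef_pos']; W=T@np.array(p['T_tool_cam']); p['R']=W[:3,:3].T; p['t']=-W[:3,:3].T@W[:3,3]
    return s,p
def capc(p,c,z=.106):
    # cap top centre by colour mask: min enclosing circle on outline, via hue
    hsv=cv2.cvtColor(p['color'],cv2.COLOR_RGB2HSV); h,s,v=cv2.split(hsv)
    r={'red':(h<8)|(h>172),'yellow':(h>20)&(h<34),'green':(h>45)&(h<85),'blue':(h>100)&(h<130)}[c]
    m=(r&(s>120)&(v>50)).astype(np.uint8); n,l,st,ce=cv2.connectedComponentsWithStats(m)
    return [(st[i,4],np.round(ce[i]).tolist(),np.round(ray(p,*ce[i],z),4)[:2].tolist()) for i in np.argsort(-st[1:,4])[:3]+1]
E
python3 - <<'E'
from h import *
s,p=wrist(); save(p,'w1.png'); print(np.round(s['eef_pos'],4),s['t'],s['qpos'],'cam',-p['R'].T@p['t'])
for c in C:
    print(c,capc(p,c),[(round(d['score'],2),np.round(d['position'],3).tolist()) for d in vision.tip_of(p,'bottle_'+c)[:2]])
E
```

```text
[0.4321 0.2881 0.2315] 4.1 [-0.38511621  0.36295033 -0.40533692  1.83473588  0.16992525  0.97735211
 -1.19854161] cam [0.4600388  0.36774911 0.37356687]
red [(np.int32(812), [305.0, 168.0], [0.4253, 0.3077]), (np.int32(302), [491.0, 394.0], [0.5415, -0.0325])] [(0.92, [0.424, 0.31, 0.001])]
yellow [(np.int32(101), [311.0, 20.0], [0.4714, 0.4179]), (np.int32(7), [295.0, 1.0], [0.4642, 0.4338])] []
green [(np.int32(408), [467.0, 191.0], [0.5613, 0.2366]), (np.int32(23), [492.0, 379.0], [0.5464, -0.0088])] [(0.64, [0.569, 0.225, 0.005]), (0.37, [0.483, 0.432, 0.002])]
blue [(np.int32(610), [518.0, 312.0], [0.588, 0.0805]), (np.int32(369), [393.0, 107.0], [0.5147, 0.3334]), (np.int32(291), [637.0, 342.0], [0.7098, -0.0061])] [(0.59, [0.516, 0.328, -0.001])]
```

View pics/w1.png

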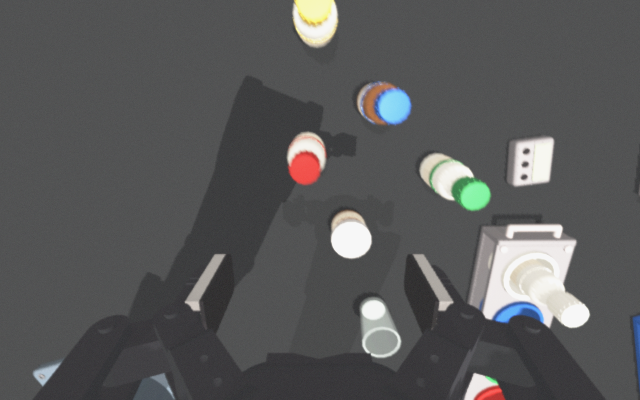

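The wrist view shows the red cap at (305,168), below and between the open fingers. Its position is (0.425, 0.3075), which matches the overhead estimate. Next I'll line up over it, go down and grip the cap.

Emit:
carry_out:
  targets:
    - [-0.23,0.65,0,0,0,0]
    - [0,0,-1,0,0,0]
    - [0,0,-1,0,0,0]
    - [0,0,-1,0,0,0]
    - [0,0,-1,0,0,0]

```text
t: 4.85
eef_pos: [0.4265, 0.3048, 0.1104]
orientation: [[0.332, 0.943, 0.001], [0.943, -0.332, -0.0], [-0.0, 0.001, -1.0]]
wrist_force: [1.4, 0.5, -0.1]
width: 0.999
grip_force: 0.0
```

Emit:
carry_out:
  targets:
    - [0,0,-0.6,0,0,0]
    - [0,0,-0.65,0,0,0]
    - [0,0,0,0,0,0]

```text
t: 5.15
eef_pos: [0.4253, 0.3041, 0.0718]
orientation: [[0.332, 0.943, -0.003], [0.943, -0.332, -0.003], [-0.004, -0.002, -1.0]]
wrist_force: [-0.7, -0.2, 0.4]
width: 0.999
grip_force: 0.0
```

Emit:
carry_out:
  targets:
    - [0,0,0,0,0,0]
    - [0,0,0,0,0,0]
    - [0,0,0,0,0,0]
    - [0,0,0,0,0,0]
    - [0,0,0,0,0,0]
  fingers: -1
  grip_force: 40

```text
t: 5.65
eef_pos: [0.426, 0.3068, 0.0747]
orientation: [[0.33, 0.944, 0.001], [0.944, -0.33, 0.001], [0.001, 0.001, -1.0]]
wrist_force: [-0.0, -0.7, 6.0]
width: 0.317
grip_force: 38.9
```

Emit:
carry_out:
  targets:
    - [0,0,0,0,0,0]
    - [0,0,0,0,0,0]
    - [0,0,0,0,0,0]
    - [0,0,0,0,0,0]
    - [0,0,0,0,0,0]

```text
t: 6.15
eef_pos: [0.426, 0.3068, 0.0747]
orientation: [[0.33, 0.944, 0.001], [0.944, -0.33, 0.001], [0.001, 0.001, -1.0]]
wrist_force: [-1.3, -0.2, 5.4]
width: 0.319
grip_force: 38.9
```

Emit:
carry_out:
  targets:
    - [0,0,0.4,0,0,0]
    - [0,0,0.9,0,0,0]
    - [0,0,1,0,0,0]
    - [0,0,1,0,0,0]
    - [0,0,1,0,0,0]

```text
t: 6.65
eef_pos: [0.4252, 0.3064, 0.2049]
orientation: [[0.33, 0.944, 0.0], [0.944, -0.33, 0.0], [0.0, -0.0, -1.0]]
wrist_force: [0.9, 0.3, -1.3]
width: 0.314
grip_force: 39.5
```

Emit:
carry_out:
  targets:
    - [0,0,0.8,0,0,0]
    - [0,0,0.25,0,0,0]
    - [0.1,-0.35,0,0,0,0]
    - [0.215,-0.7,0,0,0,0]
    - [0.215,-0.7,0,0,0,0]

```text
t: 7.15
eef_pos: [0.441, 0.2522, 0.233]
orientation: [[0.329, 0.944, -0.002], [0.944, -0.329, -0.002], [-0.002, -0.001, -1.0]]
wrist_force: [-0.5, 0.0, -0.2]
width: 0.313
grip_force: 39.5
```

Emit:
carry_out:
  targets:
    - [0.215,-0.7,0,0,0,0]
    - [0.215,-0.7,0,0,0,0]
    - [0.215,-0.7,0,0,0,0]
    - [0.215,-0.7,0,0,0,0]
    - [0.215,-0.7,0,0,0,0]

```text
t: 7.65
eef_pos: [0.4731, 0.1467, 0.2328]
orientation: [[0.33, 0.944, -0.003], [0.944, -0.33, -0.001], [-0.002, -0.002, -1.0]]
wrist_force: [0.2, -0.4, -1.0]
width: 0.315
grip_force: 39.5
```

Emit:
carry_out:
  targets:
    - [0.215,-0.7,0,0,0,0]
    - [0.215,-0.7,0,0,0,0]
    - [0.215,-0.7,0,0,0,0]
    - [0.215,-0.7,0,0,0,0]
    - [0.215,-0.7,0,0,0,0]

```text
t: 8.15
eef_pos: [0.5051, 0.0419, 0.2328]
orientation: [[0.33, 0.944, -0.003], [0.944, -0.33, -0.001], [-0.002, -0.002, -1.0]]
wrist_force: [0.7, 0.1, -0.6]
width: 0.313
grip_force: 39.5
```

Emit:
carry_out:
  targets:
    - [0.215,-0.7,0,0,0,0]
    - [0.215,-0.7,0,0,0,0]
    - [0.215,-0.7,0,0,0,0]
    - [0.215,-0.7,0,0,0,0]
    - [0.215,-0.7,0,0,0,0]

```text
t: 8.65
eef_pos: [0.5371, -0.0629, 0.2327]
orientation: [[0.33, 0.944, -0.003], [0.944, -0.33, -0.0], [-0.001, -0.003, -1.0]]
wrist_force: [-1.5, 0.2, -1.8]
width: 0.312
grip_force: 39.5
```

Emit:
carry_out:
  targets:
    - [0.215,-0.7,0,0,0,0]
    - [0.215,-0.7,0,0,0,0]
    - [0.215,-0.7,0,0,0,0]
    - [0.115,-0.3,0,0,0,0]
    - [0,0,0,0,0,0]

```text
t: 9.15
eef_pos: [0.5603, -0.1347, 0.233]
orientation: [[0.332, 0.943, -0.002], [0.943, -0.332, -0.0], [-0.001, -0.002, -1.0]]
wrist_force: [0.4, -0.8, -1.7]
width: 0.313
grip_force: 39.5
```

```bash
cat >> h.py <<'E'
def look(labels,name=None,cams=('top','side','wrist')):
    for n in cams:
        if n=='wrist': s,p=wrist(); print('tcp',np.round(s['eef_pos'],4),'t',s['t'],'w',round(s['width'],3),'F',np.round(s['wrist_force'],1))
        else: p=vision.get_image(n)
        if name: save(p,f'{name}_{n}.png')
        print(n,{l:[(round(d['score'],2),np.round(d['position'],3).tolist()) for d in vision.tip_of(p,l)[:2]] for l in labels})
E
python3 -c "
from h import *
look(['bottle_red','cup_red','cup_green','cup_yellow'],'r1')"
```

```text
top {'bottle_red': [(0.7, [0.556, -0.134, 0.156])], 'cup_red': [(0.88, [0.567, -0.15, 0.005])], 'cup_green': [(0.95, [0.592, -0.08, 0.005])], 'cup_yellow': [(0.77, [0.545, -0.22, 0.009])]}
side {'bottle_red': [(0.58, [0.562, -0.137, 0.159])], 'cup_red': [(0.89, [0.568, -0.154, 0.008])], 'cup_green': [(0.7, [0.591, -0.076, 0.009])], 'cup_yellow': [(0.83, [0.542, -0.227, 0.006])]}
tcp [ 0.561  -0.1326  0.2344] t 9.65 w 0.313 F [-0.4  0.6 -0.5]
wrist {'bottle_red': [(0.56, [0.56, -0.13, 0.161])], 'cup_red': [(0.91, [0.569, -0.152, 0.006]), (0.69, [0.559, -0.13, 0.162])], 'cup_green': [(0.56, [0.587, -0.08, 0.0])], 'cup_yellow': []}
```

View pics/r1_wrist.png

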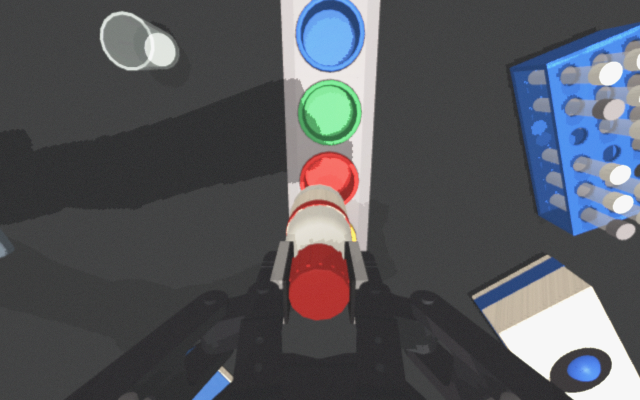

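View pics/r1_side.png

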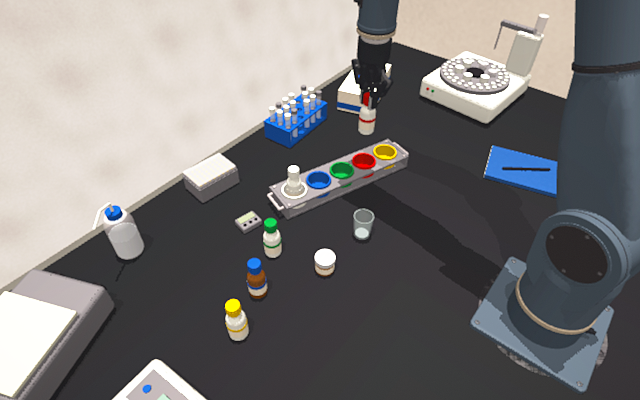

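The red bottle hangs upright at side-view (367,118), about 20 mm short of its cup along the row. I'll shift it over and lower it.

Emit:
carry_out:
  targets:
    - [0.23,-0.65,0,0,0,0]
    - [0,0,0,0,0,0]
    - [0,0,-1,0,0,0]
    - [0,0,-1,0,0,0]
    - [0,0,-1,0,0,0]

```text
t: 10.4
eef_pos: [0.5679, -0.1523, 0.1435]
orientation: [[0.33, 0.944, 0.001], [0.944, -0.33, 0.0], [0.0, 0.001, -1.0]]
wrist_force: [0.6, -1.4, -0.9]
width: 0.315
grip_force: 39.7
```

Emit:
carry_out:
  targets:
    - [0,0,-0.7,0,0,0]
    - [0,0,-0.5,0,0,0]
    - [0,0,-0.4,0,0,0]
    - [0,0,-0.2,0,0,0]
    - [0,0,0,0,0,0]

```text
t: 10.9
eef_pos: [0.5677, -0.1524, 0.0898]
orientation: [[0.33, 0.944, -0.001], [0.944, -0.33, 0.0], [-0.0, -0.001, -1.0]]
wrist_force: [0.6, 0.8, -0.8]
width: 0.31
grip_force: 39.7
```

Emit:
carry_out:
  targets:
    - [0,0,-0.07,0,0,0]
    - [0,0,-0.05,0,0,0]
    - [0,0,-0.05,0,0,0]
    - [0,0,0,0,0,0]
    - [0,0,0,0,0,0]

```text
t: 11.4
eef_pos: [0.568, -0.1526, 0.0854]
orientation: [[0.33, 0.944, 0.0], [0.944, -0.33, -0.0], [0.0, 0.0, -1.0]]
wrist_force: [0.8, -0.6, 0.1]
width: 0.312
grip_force: 39.7
```

Emit:
carry_out:
  targets:
    - [0,0,-0.03,0,0,0]
    - [0,0,-0.03,0,0,0]
    - [0,0,0,0,0,0]
    - [0,0,0,0,0,0]

```text
t: 11.8
eef_pos: [0.5683, -0.1527, 0.0847]
orientation: [[0.33, 0.944, 0.001], [0.944, -0.33, -0.001], [-0.0, 0.001, -1.0]]
wrist_force: [-3.6, 0.6, 12.8]
width: 0.314
grip_force: 41.0
```

Contact reads 12.8 N with TCP at 0.0847, so the bottle is on the cup floor. I'll release, rise and head for yellow.

Emit:
carry_out:
  targets:
    - [0,0,0,0,0,0]
    - [0,0,0,0,0,0]
    - [0,0,0,0,0,0]
    - [0,0,0,0,0,0]
    - [0,0,0,0,0,0]
  fingers: 0.3

```text
t: 12.3
eef_pos: [0.5679, -0.1525, 0.0832]
orientation: [[0.33, 0.944, -0.0], [0.944, -0.33, 0.0], [0.0, -0.0, -1.0]]
wrist_force: [-0.2, -0.1, 1.2]
width: 0.651
grip_force: 0.0
```

Emit:
carry_out:
  targets:
    - [0,0,0.4,0,0,0]
    - [0,0,0.8,0,0,0]
    - [0,0,1,0,0,0]
    - [0,0,1,0,0,0]
    - [0,0,1,0,0,0]

```text
t: 12.8
eef_pos: [0.5678, -0.1525, 0.2115]
orientation: [[0.33, 0.944, 0.0], [0.944, -0.33, 0.0], [0.0, 0.0, -1.0]]
wrist_force: [0.5, -0.2, 0.5]
width: 0.651
grip_force: 0.0
```

Emit:
carry_out:
  targets:
    - [0,0,0.8,0,0,0]
    - [-0.15,1,0,0,0,0]
    - [-0.15,1,0,0,0,0]
    - [-0.15,1,0,0,0,0]
    - [-0.15,1,0,0,0,0]
  fingers: 1

```text
t: 13.3
eef_pos: [0.5496, -0.0314, 0.2344]
orientation: [[0.33, 0.944, 0.001], [0.944, -0.33, 0.0], [0.0, 0.001, -1.0]]
wrist_force: [0.3, -0.3, 0.0]
width: 1.002
grip_force: 0.0
```

Emit:
carry_out:
  targets:
    - [-0.15,1,0,0,0,0]
    - [-0.15,1,0,0,0,0]
    - [-0.15,1,0,0,0,0]
    - [-0.15,1,0,0,0,0]
    - [-0.15,1,0,0,0,0]

```text
t: 13.8
eef_pos: [0.5271, 0.1187, 0.2344]
orientation: [[0.33, 0.944, 0.001], [0.944, -0.33, 0.0], [0.0, 0.001, -1.0]]
wrist_force: [0.3, -0.4, -0.5]
width: 1.003
grip_force: 0.0
```

Emit:
carry_out:
  targets:
    - [-0.15,1,0,0,0,0]
    - [-0.15,1,0,0,0,0]
    - [-0.15,1,0,0,0,0]
    - [-0.15,1,0,0,0,0]
    - [-0.15,1,0,0,0,0]

```text
t: 14.3
eef_pos: [0.5046, 0.2687, 0.2344]
orientation: [[0.33, 0.944, 0.001], [0.944, -0.33, 0.0], [0.001, 0.001, -1.0]]
wrist_force: [-0.6, -0.1, -0.5]
width: 0.998
grip_force: 0.0
```

Emit:
carry_out:
  targets:
    - [-0.15,1,0,0,0,0]
    - [-0.15,1,0,0,0,0]
    - [-0.15,1,0,0,0,0]
    - [-0.15,1,0,0,0,0]
    - [0,0,0,0,0,0]

```text
t: 14.8
eef_pos: [0.4845, 0.3925, 0.2342]
orientation: [[0.324, 0.946, -0.001], [0.946, -0.324, 0.003], [0.003, -0.002, -1.0]]
wrist_force: [0.1, -0.4, -0.0]
width: 0.996
grip_force: 0.0
```

Run:
```python
from h import *
look(['bottle_red','bottle_yellow','bottle_blue','bottle_green','bottle_rinse'],'y1')
s,p=wrist(); print([capc(p,c)[:2] for c in ['yellow','blue']])
```

```text
top {'bottle_red': [(0.76, [0.564, -0.153, 0.008])], 'bottle_yellow': [(0.9, [0.478, 0.431, -0.005])], 'bottle_blue': [(0.87, [0.52, 0.335, -0.002])], 'bottle_green': [(0.61, [0.571, 0.226, -0.004])], 'bottle_rinse': [(0.66, [0.644, 0.062, 0.002])]}
side {'bottle_red': [(0.83, [0.569, -0.156, 0.01])], 'bottle_yellow': [(0.79, [0.479, 0.425, -0.002])], 'bottle_blue': [], 'bottle_green': [(0.68, [0.567, 0.225, -0.001])], 'bottle_rinse': [(0.94, [0.645, 0.064, 0.01])]}
tcp [0.4871 0.3871 0.2335] t 15.4 w 1.001 F [0.4 0.8 0.6]
wrist {'bottle_red': [], 'bottle_yellow': [(0.96, [0.479, 0.429, 0.002])], 'bottle_blue': [(0.7, [0.517, 0.328, -0.001])], 'bottle_green': [(0.59, [0.567, 0.222, 0.004])], 'bottle_rinse': []}
[[(np.int32(813), [295.0, 145.0], [0.4793, 0.4289])], [(np.int32(1301), [621.0, 382.0], [0.7476, 0.0328]), (np.int32(778), [365.0, 222.0], [0.5165, 0.3362])]]
```

View pics/y1_side.png

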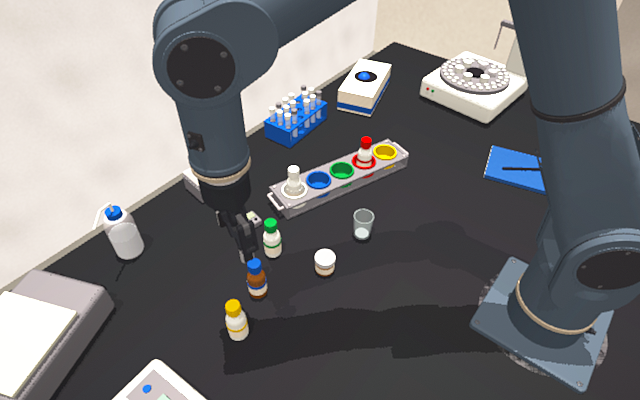

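Red stands upright in its cup, cap at (366,142). Yellow is at (0.479, 0.429).

Emit:
carry_out:
  targets:
    - [-0.13,0.7,0,0,0,0]
    - [-0.13,0.7,0,0,0,0]
    - [0,0,0,0,0,0]
    - [0,0,-1,0,0,0]
    - [0,0,-1,0,0,0]

```text
t: 16.25
eef_pos: [0.4797, 0.4295, 0.1734]
orientation: [[0.33, 0.944, 0.002], [0.944, -0.33, 0.001], [0.002, 0.001, -1.0]]
wrist_force: [-0.0, -0.1, -1.0]
width: 1.002
grip_force: 0.0
```

Emit:
carry_out:
  targets:
    - [0,0,-1,0,0,0]
    - [0,0,-1,0,0,0]
    - [0,0,-0.8,0,0,0]
    - [0,0,-0.5,0,0,0]
    - [0,0,0,0,0,0]

```text
t: 16.75
eef_pos: [0.4785, 0.4282, 0.0725]
orientation: [[0.33, 0.944, -0.002], [0.944, -0.33, -0.003], [-0.003, -0.001, -1.0]]
wrist_force: [0.0, -0.2, -0.3]
width: 1.0
grip_force: 0.0
```

Emit:
carry_out:
  targets:
    - [0,0,0,0,0,0]
    - [0,0,0,0,0,0]
    - [0,0,0,0,0,0]
    - [0,0,0,0,0,0]
    - [0,0,0,0,0,0]
  fingers: -1

```text
t: 17.25
eef_pos: [0.4795, 0.4299, 0.0754]
orientation: [[0.33, 0.944, 0.001], [0.944, -0.33, 0.001], [0.001, 0.001, -1.0]]
wrist_force: [-1.2, 0.5, 6.5]
width: 0.312
grip_force: 39.0
```

Emit:
carry_out:
  targets:
    - [0,0,0,0,0,0]
    - [0,0,0,0,0,0]

```text
t: 17.45
eef_pos: [0.4795, 0.4299, 0.0754]
orientation: [[0.33, 0.944, 0.001], [0.944, -0.33, 0.001], [0.001, 0.001, -1.0]]
wrist_force: [-0.2, 0.2, 7.4]
width: 0.316
grip_force: 39.0
```

Emit:
carry_out:
  targets:
    - [0,0,0.4,0,0,0]
    - [0,0,0.9,0,0,0]
    - [0,0,1,0,0,0]
    - [0,0,1,0,0,0]
    - [0,0,1,0,0,0]

```text
t: 17.95
eef_pos: [0.4789, 0.4292, 0.2053]
orientation: [[0.33, 0.944, -0.0], [0.944, -0.33, 0.0], [-0.0, -0.0, -1.0]]
wrist_force: [0.5, -0.1, -1.4]
width: 0.319
grip_force: 39.6
```

Emit:
carry_out:
  targets:
    - [0,0,0.8,0,0,0]
    - [0,0,0.25,0,0,0]
    - [0.08,-0.4,0,0,0,0]
    - [0.08,-0.8,0,0,0,0]
    - [0.08,-0.8,0,0,0,0]

```text
t: 18.45
eef_pos: [0.4858, 0.3673, 0.233]
orientation: [[0.329, 0.944, -0.002], [0.944, -0.329, -0.002], [-0.003, -0.001, -1.0]]
wrist_force: [-0.2, -0.6, -1.1]
width: 0.313
grip_force: 39.6
```

Emit:
carry_out:
  targets:
    - [0.08,-0.8,0,0,0,0]
    - [0.08,-0.8,0,0,0,0]
    - [0.08,-0.8,0,0,0,0]
    - [0.08,-0.8,0,0,0,0]
    - [0.08,-0.8,0,0,0,0]

```text
t: 18.95
eef_pos: [0.4976, 0.2468, 0.2331]
orientation: [[0.331, 0.944, -0.003], [0.944, -0.331, -0.002], [-0.003, -0.002, -1.0]]
wrist_force: [0.2, 0.4, -1.0]
width: 0.318
grip_force: 39.6
```

Emit:
carry_out:
  targets:
    - [0.08,-0.8,0,0,0,0]
    - [0.08,-0.8,0,0,0,0]
    - [0.08,-0.8,0,0,0,0]
    - [0.08,-0.8,0,0,0,0]
    - [0.08,-0.8,0,0,0,0]

```text
t: 19.45
eef_pos: [0.5092, 0.127, 0.2333]
orientation: [[0.331, 0.944, -0.003], [0.944, -0.331, -0.001], [-0.002, -0.002, -1.0]]
wrist_force: [-0.4, 0.3, -2.1]
width: 0.317
grip_force: 39.6
```

Emit:
carry_out:
  targets:
    - [0.08,-0.8,0,0,0,0]
    - [0.08,-0.8,0,0,0,0]
    - [0.08,-0.8,0,0,0,0]
    - [0.08,-0.8,0,0,0,0]
    - [0.08,-0.8,0,0,0,0]

```text
t: 19.95
eef_pos: [0.5209, 0.0073, 0.2333]
orientation: [[0.331, 0.944, -0.003], [0.944, -0.331, -0.001], [-0.002, -0.003, -1.0]]
wrist_force: [0.3, -0.2, -2.0]
width: 0.314
grip_force: 39.6
```

Emit:
carry_out:
  targets:
    - [0.08,-0.8,0,0,0,0]
    - [0.08,-0.8,0,0,0,0]
    - [0.08,-0.8,0,0,0,0]
    - [0.08,-0.8,0,0,0,0]
    - [0.08,-0.8,0,0,0,0]

```text
t: 20.45
eef_pos: [0.5327, -0.1124, 0.2332]
orientation: [[0.331, 0.944, -0.003], [0.944, -0.331, 0.0], [-0.001, -0.003, -1.0]]
wrist_force: [0.4, -0.5, -1.1]
width: 0.314
grip_force: 39.6
```

Emit:
carry_out:
  targets:
    - [0.08,-0.8,0,0,0,0]
    - [0.08,-0.8,0,0,0,0]
    - [0.08,-0.8,0,0,0,0]
    - [0,-0.8,0,0,0,0]
    - [0,-0.6,0,0,0,0]

```text
t: 20.95
eef_pos: [0.5395, -0.227, 0.233]
orientation: [[0.332, 0.943, -0.003], [0.943, -0.332, 0.0], [-0.001, -0.003, -1.0]]
wrist_force: [0.9, 0.6, -1.5]
width: 0.312
grip_force: 39.6
```

Run:
```python
from h import *
look(['bottle_yellow','cup_yellow','bottle_red'],'y2')
s=arm.read_state(); print(np.round(s['eef_pos'],4),np.round(s['qpos'],2))
```

```text
top {'bottle_yellow': [(0.74, [0.539, -0.226, 0.157])], 'cup_yellow': [(0.91, [0.544, -0.22, 0.009])], 'bottle_red': [(0.85, [0.566, -0.152, 0.007])]}
side {'bottle_yellow': [(0.64, [0.542, -0.225, 0.16])], 'cup_yellow': [(0.75, [0.616, -0.009, 0.005]), (0.57, [0.54, -0.225, 0.005])], 'bottle_red': [(0.73, [0.57, -0.156, 0.013])]}
tcp [ 0.5414 -0.2234  0.2347] t 21.35 w 0.313 F [ 0.6 -0.3 -1.9]
wrist {'bottle_yellow': [(0.66, [0.541, -0.221, 0.16])], 'cup_yellow': [(0.88, [0.544, -0.222, 0.007])], 'bottle_red': [(0.61, [0.568, -0.15, 0.011])]}
[ 0.5416 -0.2241  0.235 ] [ 0.49  0.45 -0.26  1.67  0.13  1.04 -0.15]
```

View pics/y2_wrist.png

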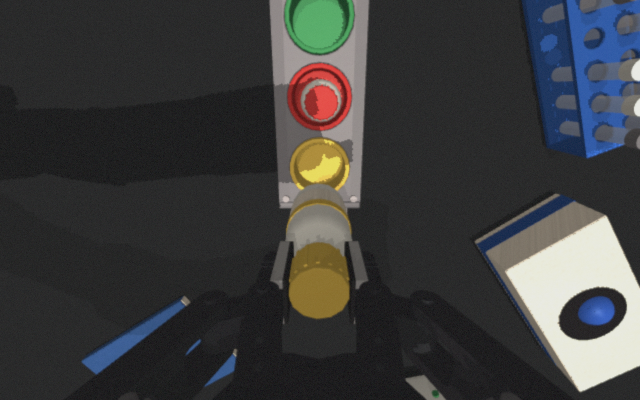

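Yellow hangs upright over its cup at (319,170). Lowering it.

Emit:
carry_out:
  targets:
    - [0.05,0,0,0,0,0]
    - [0,0,-1,0,0,0]
    - [0,0,-1,0,0,0]
    - [0,0,-1,0,0,0]
    - [0,0,-0.7,0,0,0]

```text
t: 22.05
eef_pos: [0.5425, -0.2243, 0.1221]
orientation: [[0.33, 0.944, -0.001], [0.944, -0.33, 0.001], [0.0, -0.001, -1.0]]
wrist_force: [0.0, -0.8, -0.6]
width: 0.312
grip_force: 39.6
```

Emit:
carry_out:
  targets:
    - [0,0,-0.5,0,0,0]
    - [0,0,-0.4,0,0,0]
    - [0,0,-0.2,0,0,0]
    - [0,0,-0.07,0,0,0]
    - [0,0,0,0,0,0]

```text
t: 22.55
eef_pos: [0.5433, -0.2246, 0.0891]
orientation: [[0.33, 0.944, 0.0], [0.944, -0.33, -0.0], [-0.0, 0.0, -1.0]]
wrist_force: [-0.6, 0.9, -2.0]
width: 0.314
grip_force: 39.6
```

Emit:
carry_out:
  targets:
    - [0,0,-0.05,0,0,0]
    - [0,0,-0.05,0,0,0]
    - [0,0,-0.03,0,0,0]
    - [0,0,0,0,0,0]
    - [0,0,0,0,0,0]

```text
t: 23.05
eef_pos: [0.5433, -0.2246, 0.0854]
orientation: [[0.33, 0.944, 0.001], [0.944, -0.33, -0.0], [-0.0, 0.001, -1.0]]
wrist_force: [-0.6, -0.7, 5.4]
width: 0.318
grip_force: 40.1
```

Emit:
carry_out:
  targets:
    - [0,0,0,0,0,0]
    - [0,0,0,0,0,0]
    - [0,0,0,0,0,0]
    - [0,0,0,0,0,0]
    - [0,0,0,0,0,0]
  fingers: 0.3

```text
t: 23.55
eef_pos: [0.543, -0.2245, 0.0848]
orientation: [[0.33, 0.944, -0.0], [0.944, -0.33, 0.0], [0.0, -0.0, -1.0]]
wrist_force: [0.1, -0.3, -0.2]
width: 0.649
grip_force: 0.0
```

Emit:
carry_out:
  targets:
    - [0,0,0.4,0,0,0]
    - [0,0,0.8,0,0,0]
    - [0,0,1,0,0,0]
    - [0,0,1,0,0,0]
    - [0,0,1,0,0,0]

```text
t: 24.05
eef_pos: [0.543, -0.2244, 0.2131]
orientation: [[0.33, 0.944, 0.001], [0.944, -0.33, -0.0], [0.0, 0.001, -1.0]]
wrist_force: [0.7, -1.6, 0.0]
width: 0.648
grip_force: 0.0
```

Emit:
carry_out:
  targets:
    - [0,0,0.8,0,0,0]
    - [0.06,1,0,0,0,0]
    - [0.06,1,0,0,0,0]
    - [0.06,1,0,0,0,0]
    - [0.06,1,0,0,0,0]
  fingers: 1

```text
t: 24.55
eef_pos: [0.5502, -0.1034, 0.236]
orientation: [[0.33, 0.944, 0.001], [0.944, -0.33, -0.0], [0.0, 0.001, -1.0]]
wrist_force: [-0.5, 0.7, 0.8]
width: 1.003
grip_force: 0.0
```

Emit:
carry_out:
  targets:
    - [0.06,1,0,0,0,0]
    - [0.06,1,0,0,0,0]
    - [0.06,1,0,0,0,0]
    - [0.06,1,0,0,0,0]
    - [0.06,1,0,0,0,0]

```text
t: 25.05
eef_pos: [0.5592, 0.0467, 0.2359]
orientation: [[0.33, 0.944, 0.001], [0.944, -0.33, 0.0], [0.0, 0.001, -1.0]]
wrist_force: [0.1, -0.6, 0.3]
width: 1.001
grip_force: 0.0
```

Emit:
carry_out:
  targets:
    - [0.06,1,0,0,0,0]
    - [0.06,1,0,0,0,0]
    - [0.06,1,0,0,0,0]
    - [0.06,1,0,0,0,0]
    - [0.06,1,0,0,0,0]

```text
t: 25.55
eef_pos: [0.5682, 0.1967, 0.2359]
orientation: [[0.33, 0.944, 0.001], [0.944, -0.33, 0.0], [0.0, 0.001, -1.0]]
wrist_force: [0.4, -0.7, 0.7]
width: 0.997
grip_force: 0.0
```

Emit:
carry_out:
  targets:
    - [0.06,1,0,0,0,0]
    - [0,0,0,0,0,0]
    - [0,0,0,0,0,0]

```text
t: 25.85
eef_pos: [0.5698, 0.226, 0.2354]
orientation: [[0.328, 0.945, 0.0], [0.945, -0.328, 0.0], [0.0, 0.0, -1.0]]
wrist_force: [0.6, -0.2, 0.1]
width: 1.003
grip_force: 0.0
```

Run:
```python
from h import *
look(['bottle_red','bottle_yellow','bottle_blue','bottle_green','cup_green','cup_blue'],'g1')
s,p=wrist(); print(np.round(s['eef_pos'],4),[capc(p,c)[:2] for c in ['green','blue']])
```

```text
top {'bottle_red': [(0.6, [0.565, -0.152, 0.009])], 'bottle_yellow': [(0.62, [0.54, -0.222, 0.008])], 'bottle_blue': [(0.34, [0.619, -0.008, 0.009])], 'bottle_green': [], 'cup_green': [(0.71, [0.591, -0.08, 0.006]), (0.27, [0.617, -0.009, 0.008])], 'cup_blue': [(0.66, [0.616, -0.005, 0.008]), (0.5, [0.543, -0.221, 0.008])]}
side {'bottle_red': [(0.56, [0.568, -0.156, 0.012])], 'bottle_yellow': [(0.67, [0.541, -0.227, 0.009])], 'bottle_blue': [(0.81, [0.517, 0.335, 0.005])], 'bottle_green': [(0.81, [0.57, 0.228, -0.002]), (0.61, [0.589, -0.08, 0.007])], 'cup_green': [(0.57, [0.587, -0.078, 0.008])], 'cup_blue': [(0.65, [0.615, -0.009, 0.005])]}
tcp [0.57   0.2254 0.2349] t 26.55 w 1.0 F [-0.2 -0.3  0.2]
wrist {'bottle_red': [], 'bottle_yellow': [(0.49, [0.641, 0.065, 0.005])], 'bottle_blue': [(0.67, [0.518, 0.331, -0.002]), (0.33, [0.588, -0.077, 0.002])], 'bottle_green': [(0.71, [0.571, 0.224, 0.003])], 'cup_green': [(0.66, [0.589, -0.081, 0.001])], 'cup_blue': [(0.72, [0.621, -0.006, 0.008])]}
[0.57   0.2255 0.2349] [[(np.int32(732), [396.0, 352.0], [0.5869, 0.0029]), (np.int32(705), [316.0, 180.0], [0.5691, 0.2295])], [(np.int32(4144), [589.0, 321.0], [0.8009, -0.0237]), (np.int32(1093), [400.0, 316.0], [0.6046, 0.0519])]]
```

View pics/g1_side.png

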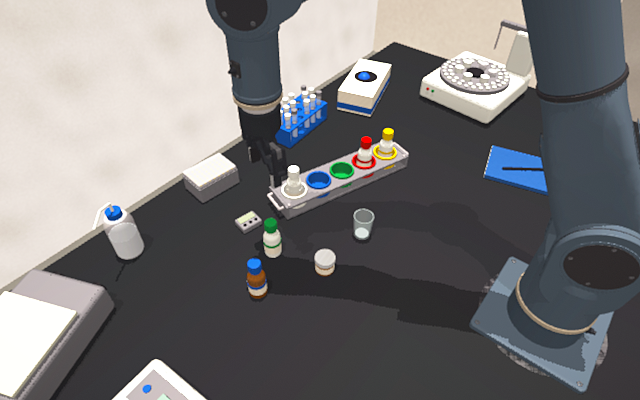

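Red and yellow both stand in their cups, caps at (366,142) and (388,133). The gripper is above green, so I'll go down.

Emit:
carry_out:
  targets:
    - [0,0.06,-0.5,0,0,0]
    - [0,0,-1,0,0,0]
    - [0,0,-1,0,0,0]
    - [0,0,-1,0,0,0]
    - [0,0,-0.9,0,0,0]

```text
t: 27.45
eef_pos: [0.5699, 0.2271, 0.1016]
orientation: [[0.33, 0.944, -0.0], [0.944, -0.33, -0.0], [-0.0, -0.0, -1.0]]
wrist_force: [0.9, 0.0, -0.8]
width: 1.001
grip_force: 0.0
```

Emit:
carry_out:
  targets:
    - [0,0,-0.6,0,0,0]
    - [0,0,-0.35,0,0,0]
    - [0,0,0,0,0,0]
    - [0,0,0,0,0,0]

```text
t: 27.85
eef_pos: [0.5704, 0.2275, 0.075]
orientation: [[0.33, 0.944, 0.001], [0.944, -0.33, 0.0], [0.001, 0.001, -1.0]]
wrist_force: [0.9, 0.5, 0.3]
width: 1.0
grip_force: 0.0
```

Emit:
carry_out:
  targets:
    - [0,0,0,0,0,0]
    - [0,0,0,0,0,0]
    - [0,0,0,0,0,0]
    - [0,0,0,0,0,0]
    - [0,0,0,0,0,0]
  fingers: -1

```text
t: 28.35
eef_pos: [0.5702, 0.2275, 0.0749]
orientation: [[0.33, 0.944, 0.001], [0.944, -0.33, 0.0], [0.001, 0.0, -1.0]]
wrist_force: [-0.7, -0.1, 4.8]
width: 0.311
grip_force: 39.1
```

Emit:
carry_out:
  targets:
    - [0,0,0,0,0,0]
    - [0,0,0,0,0,0]

```text
t: 28.55
eef_pos: [0.5702, 0.2275, 0.0748]
orientation: [[0.33, 0.944, 0.001], [0.944, -0.33, 0.0], [0.0, 0.0, -1.0]]
wrist_force: [-1.6, 0.2, 6.0]
width: 0.315
grip_force: 39.1
```

Emit:
carry_out:
  targets:
    - [0,0,0.4,0,0,0]
    - [0,0,0.9,0,0,0]
    - [0,0,1,0,0,0]
    - [0,0,1,0,0,0]
    - [0,0,1,0,0,0]

```text
t: 29.05
eef_pos: [0.5698, 0.227, 0.2051]
orientation: [[0.33, 0.944, -0.0], [0.944, -0.33, -0.0], [-0.0, -0.0, -1.0]]
wrist_force: [1.2, 0.1, -0.9]
width: 0.314
grip_force: 39.5
```

Emit:
carry_out:
  targets:
    - [0,0,0.8,0,0,0]
    - [0,0,0.25,0,0,0]
    - [0,-0.4,0,0,0,0]
    - [0.06,-0.8,0,0,0,0]
    - [0.06,-0.8,0,0,0,0]

```text
t: 29.55
eef_pos: [0.5727, 0.1655, 0.2331]
orientation: [[0.329, 0.944, -0.003], [0.944, -0.329, -0.001], [-0.002, -0.002, -1.0]]
wrist_force: [-0.2, -0.1, -2.8]
width: 0.315
grip_force: 39.6
```

Emit:
carry_out:
  targets:
    - [0.06,-0.8,0,0,0,0]
    - [0.06,-0.8,0,0,0,0]
    - [0.06,-0.8,0,0,0,0]
    - [0.06,-0.8,0,0,0,0]
    - [0.06,-0.8,0,0,0,0]

```text
t: 30.05
eef_pos: [0.5815, 0.0448, 0.233]
orientation: [[0.331, 0.944, -0.003], [0.944, -0.331, -0.001], [-0.002, -0.003, -1.0]]
wrist_force: [0.3, -0.2, -0.2]
width: 0.316
grip_force: 39.6
```

Emit:
carry_out:
  targets:
    - [0.06,-0.8,0,0,0,0]
    - [0.06,-0.8,0,0,0,0]
    - [0.06,-0.8,0,0,0,0]
    - [0.06,-0.8,0,0,0,0]
    - [0.06,-0.8,0,0,0,0]

```text
t: 30.55
eef_pos: [0.5902, -0.0749, 0.233]
orientation: [[0.331, 0.944, -0.003], [0.944, -0.331, -0.0], [-0.001, -0.003, -1.0]]
wrist_force: [-0.4, 0.1, -0.7]
width: 0.314
grip_force: 39.6
```

Emit:
carry_out:
  targets:
    - [0,-0.2,0,0,0,0]
    - [0,0,0,0,0,0]
    - [0,0,0,0,0,0]

```text
t: 30.85
eef_pos: [0.5911, -0.0778, 0.2341]
orientation: [[0.329, 0.944, -0.001], [0.944, -0.329, 0.001], [0.0, -0.002, -1.0]]
wrist_force: [-0.3, 0.5, -0.5]
width: 0.315
grip_force: 39.6
```

Run:
```python
from h import *
look(['bottle_green','cup_green','cup_blue','bottle_rinse'],'g2')
```

```text
top {'bottle_green': [(0.42, [0.587, -0.079, 0.157]), (0.42, [0.592, -0.081, 0.007])], 'cup_green': [(0.75, [0.591, -0.076, 0.008])], 'cup_blue': [(0.88, [0.616, -0.007, 0.009])], 'bottle_rinse': [(0.85, [0.641, 0.064, 0.006]), (0.32, [0.565, -0.153, 0.011])]}
side {'bottle_green': [(0.65, [0.59, -0.076, 0.158])], 'cup_green': [(0.62, [0.591, -0.079, 0.008])], 'cup_blue': [(0.9, [0.614, -0.006, 0.003]), (0.35, [0.641, 0.064, 0.008])], 'bottle_rinse': [(0.93, [0.644, 0.062, 0.008])]}
tcp [ 0.5917 -0.0785  0.2349] t 31.35 w 0.315 F [-0.3  0.6 -1. ]
wrist {'bottle_green': [(0.86, [0.592, -0.081, 0.161])], 'cup_green': [(0.59, [0.591, -0.08, 0.003])], 'cup_blue': [(0.57, [0.617, -0.009, 0.008])], 'bottle_rinse': [(0.76, [0.639, 0.064, 0.006])]}
```

View pics/g2_wrist.png

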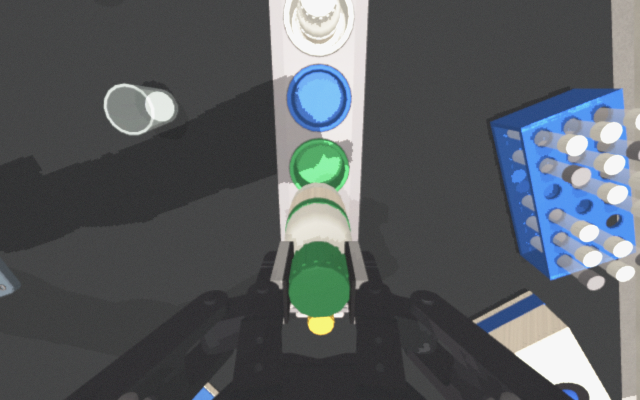

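Green hangs upright above its cup at (320,170). Lowering it.

Emit:
carry_out:
  targets:
    - [0,0,-0.6,0,0,0]
    - [0,0,-1,0,0,0]
    - [0,0,-1,0,0,0]
    - [0,0,-1,0,0,0]
    - [0,0,-0.6,0,0,0]

```text
t: 32.1
eef_pos: [0.5907, -0.0788, 0.1067]
orientation: [[0.33, 0.944, -0.002], [0.944, -0.33, 0.0], [-0.001, -0.002, -1.0]]
wrist_force: [1.0, -0.1, -2.2]
width: 0.316
grip_force: 39.6
```

Emit:
carry_out:
  targets:
    - [0,0,-0.3,0,0,0]
    - [0,0,-0.2,0,0,0]
    - [0,0,-0.15,0,0,0]
    - [0,0,-0.05,0,0,0]
    - [0,0,0,0,0,0]

```text
t: 32.6
eef_pos: [0.592, -0.0788, 0.0884]
orientation: [[0.33, 0.944, 0.001], [0.944, -0.33, -0.0], [0.0, 0.001, -1.0]]
wrist_force: [-0.0, 0.2, -1.4]
width: 0.315
grip_force: 39.6
```

Emit:
carry_out:
  targets:
    - [0,0,-0.05,0,0,0]
    - [0,0,-0.05,0,0,0]
    - [0,0,-0.03,0,0,0]
    - [0,0,0,0,0,0]
    - [0,0,0,0,0,0]

```text
t: 33.1
eef_pos: [0.592, -0.0787, 0.0848]
orientation: [[0.33, 0.944, 0.001], [0.944, -0.33, -0.0], [0.0, 0.001, -1.0]]
wrist_force: [-1.4, -0.6, 5.7]
width: 0.317
grip_force: 40.5
```

Emit:
carry_out:
  targets:
    - [0,0,0,0,0,0]
    - [0,0,0,0,0,0]
    - [0,0,0,0,0,0]
    - [0,0,0,0,0,0]
    - [0,0,0,0,0,0]
  fingers: 0.3

```text
t: 33.6
eef_pos: [0.5916, -0.0787, 0.0839]
orientation: [[0.33, 0.944, -0.0], [0.944, -0.33, 0.0], [-0.0, -0.0, -1.0]]
wrist_force: [0.0, 0.4, -0.1]
width: 0.649
grip_force: 0.0
```

Emit:
carry_out:
  targets:
    - [0,0,0.4,0,0,0]
    - [0,0,0.8,0,0,0]
    - [0,0,1,0,0,0]
    - [0,0,1,0,0,0]
    - [0,0,1,0,0,0]

```text
t: 34.1
eef_pos: [0.5916, -0.0787, 0.2122]
orientation: [[0.33, 0.944, 0.001], [0.944, -0.33, 0.0], [0.0, 0.001, -1.0]]
wrist_force: [0.5, -0.2, 0.3]
width: 0.65
grip_force: 0.0
```

Emit:
carry_out:
  targets:
    - [0,0,0.8,0,0,0]
    - [-0.18,1,0,0,0,0]
    - [-0.18,1,0,0,0,0]
    - [-0.18,1,0,0,0,0]
    - [-0.18,1,0,0,0,0]
  fingers: 1

```text
t: 34.6
eef_pos: [0.5697, 0.0424, 0.2351]
orientation: [[0.33, 0.944, 0.001], [0.944, -0.33, 0.0], [0.0, 0.001, -1.0]]
wrist_force: [-0.7, -0.7, 0.2]
width: 0.997
grip_force: 0.0
```

Emit:
carry_out:
  targets:
    - [-0.18,1,0,0,0,0]
    - [-0.18,1,0,0,0,0]
    - [-0.18,1,0,0,0,0]
    - [-0.18,1,0,0,0,0]
    - [-0.18,1,0,0,0,0]

```text
t: 35.1
eef_pos: [0.5427, 0.1925, 0.235]
orientation: [[0.33, 0.944, 0.001], [0.944, -0.33, 0.0], [0.001, 0.001, -1.0]]
wrist_force: [0.4, 0.7, -0.8]
width: 1.0
grip_force: 0.0
```

Emit:
carry_out:
  targets:
    - [-0.18,1,0,0,0,0]
    - [-0.18,1,0,0,0,0]
    - [-0.18,1,0,0,0,0]
    - [-0.18,1,0,0,0,0]
    - [-0.16,0.75,0,0,0,0]

```text
t: 35.6
eef_pos: [0.5158, 0.336, 0.235]
orientation: [[0.328, 0.945, 0.0], [0.945, -0.328, 0.001], [0.001, -0.0, -1.0]]
wrist_force: [0.8, -0.1, 0.7]
width: 1.002
grip_force: 0.0
```

Emit:
carry_out:
  targets:
    - [0,0,0,0,0,0]
    - [0,0,0,0,0,0]

```text
t: 35.8
eef_pos: [0.5164, 0.3339, 0.2346]
orientation: [[0.329, 0.944, 0.0], [0.944, -0.329, -0.0], [0.0, 0.0, -1.0]]
wrist_force: [0.5, -1.6, 0.4]
width: 1.002
grip_force: 0.0
```

Run:
```python
from h import *
look(['bottle_red','bottle_yellow','bottle_blue','bottle_green'],'b1')
s,p=wrist(); print(np.round(s['eef_pos'],4),[capc(p,c)[:3] for c in ['blue']])
```

```text
top {'bottle_red': [(0.76, [0.566, -0.151, 0.007]), (0.29, [0.592, -0.08, 0.002])], 'bottle_yellow': [(0.57, [0.539, -0.224, 0.007]), (0.22, [0.59, -0.081, 0.008])], 'bottle_blue': [(0.55, [0.519, 0.333, 0.002])], 'bottle_green': [(0.52, [0.59, -0.082, 0.006]), (0.36, [0.594, -0.08, 0.006])]}
side {'bottle_red': [(0.65, [0.57, -0.154, 0.01])], 'bottle_yellow': [(0.77, [0.543, -0.227, 0.011]), (0.61, [0.566, -0.152, 0.007])], 'bottle_blue': [(0.95, [0.512, 0.335, 0.002])], 'bottle_green': [(0.8, [0.591, -0.078, 0.01])]}
tcp [0.5168 0.3335 0.234 ] t 36.3 w 1.004 F [-0.  -0.2  0.4]
wrist {'bottle_red': [], 'bottle_yellow': [], 'bottle_blue': [(0.85, [0.519, 0.328, -0.0])], 'bottle_green': []}
[0.5166 0.3338 0.234 ] [[(np.int32(2668), [613.0, 366.0], [0.7702, 0.0074]), (np.int32(719), [319.0, 183.0], [0.5174, 0.3348]), (np.int32(14), [474.0, 374.0], [0.6132, 0.0479])]]
```

View pics/b1_side.png

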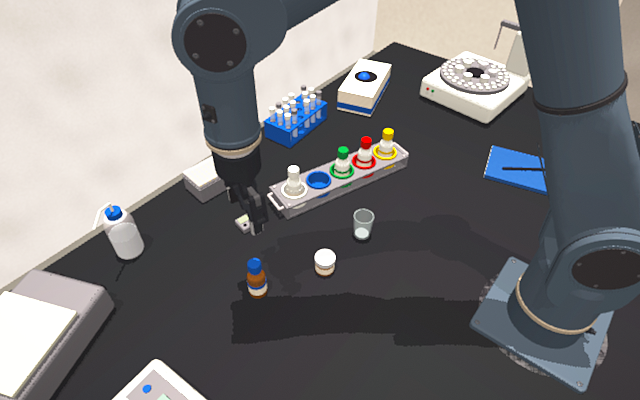

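Green is now in its cup too, cap at (343,153). The gripper is directly above blue, so I'll grasp it (0.234 → 0.0745).

Emit:
carry_out:
  targets:
    - [0,0,-0.5,0,0,0]
    - [0,0,-1,0,0,0]
    - [0,0,-1,0,0,0]
    - [0,0,-1,0,0,0]
    - [0,0,-0.9,0,0,0]

```text
t: 37.1
eef_pos: [0.5165, 0.3336, 0.1007]
orientation: [[0.33, 0.944, -0.0], [0.944, -0.33, -0.0], [-0.0, -0.0, -1.0]]
wrist_force: [-0.4, 0.1, 0.1]
width: 0.997
grip_force: 0.0
```

Emit:
carry_out:
  targets:
    - [0,0,-0.6,0,0,0]
    - [0,0,-0.32,0,0,0]
    - [0,0,0,0,0,0]
    - [0,0,0,0,0,0]

```text
t: 37.5
eef_pos: [0.517, 0.3342, 0.0751]
orientation: [[0.33, 0.944, 0.001], [0.944, -0.33, 0.001], [0.001, 0.0, -1.0]]
wrist_force: [0.6, -0.4, -0.5]
width: 0.997
grip_force: 0.0
```

Emit:
carry_out:
  targets:
    - [0,0,0,0,0,0]
    - [0,0,0,0,0,0]
    - [0,0,0,0,0,0]
    - [0,0,0,0,0,0]
    - [0,0,0,0,0,0]
  fingers: -1

```text
t: 38.0
eef_pos: [0.517, 0.3339, 0.0749]
orientation: [[0.33, 0.944, 0.001], [0.944, -0.33, 0.0], [0.001, 0.001, -1.0]]
wrist_force: [-0.6, -0.7, 3.8]
width: 0.31
grip_force: 39.1
```

Emit:
carry_out:
  targets:
    - [0,0,0,0,0,0]
    - [0,0,0,0,0,0]

```text
t: 38.2
eef_pos: [0.517, 0.3339, 0.0748]
orientation: [[0.33, 0.944, 0.001], [0.944, -0.33, 0.0], [0.001, 0.001, -1.0]]
wrist_force: [1.1, -0.7, 6.5]
width: 0.318
grip_force: 39.3
```

Emit:
carry_out:
  targets:
    - [0,0,0.4,0,0,0]
    - [0,0,0.9,0,0,0]
    - [0,0,1,0,0,0]
    - [0,0,1,0,0,0]
    - [0,0,1,0,0,0]

```text
t: 38.7
eef_pos: [0.5163, 0.3336, 0.2051]
orientation: [[0.33, 0.944, -0.0], [0.944, -0.33, -0.0], [-0.0, -0.0, -1.0]]
wrist_force: [1.3, 0.5, -0.2]
width: 0.309
grip_force: 39.5
```

Emit:
carry_out:
  targets:
    - [0,0,0.8,0,0,0]
    - [0,0,0.25,0,0,0]
    - [0.05,-0.4,0,0,0,0]
    - [0.25,-0.8,0,0,0,0]
    - [0.25,-0.8,0,0,0,0]

```text
t: 39.2
eef_pos: [0.5325, 0.2719, 0.2331]
orientation: [[0.329, 0.944, -0.002], [0.944, -0.329, -0.002], [-0.003, -0.002, -1.0]]
wrist_force: [-0.1, 0.3, -0.8]
width: 0.312
grip_force: 39.5
```

Emit:
carry_out:
  targets:
    - [0.25,-0.8,0,0,0,0]
    - [0.25,-0.8,0,0,0,0]
    - [0.25,-0.8,0,0,0,0]
    - [0.25,-0.8,0,0,0,0]
    - [0.25,-0.8,0,0,0,0]

```text
t: 39.7
eef_pos: [0.5699, 0.1512, 0.233]
orientation: [[0.33, 0.944, -0.003], [0.944, -0.33, -0.001], [-0.002, -0.002, -1.0]]
wrist_force: [0.2, -1.2, -0.3]
width: 0.319
grip_force: 39.5
```

Emit:
carry_out:
  targets:
    - [0.25,-0.8,0,0,0,0]
    - [0.25,-0.8,0,0,0,0]
    - [0.25,-0.8,0,0,0,0]
    - [0.25,-0.8,0,0,0,0]
    - [0.25,-0.8,0,0,0,0]

```text
t: 40.2
eef_pos: [0.6072, 0.0315, 0.2329]
orientation: [[0.33, 0.944, -0.003], [0.944, -0.33, -0.001], [-0.002, -0.003, -1.0]]
wrist_force: [0.4, 0.7, -1.4]
width: 0.315
grip_force: 39.5
```

Emit:
carry_out:
  targets:
    - [0.25,-0.8,0,0,0,0]
    - [0,-0.55,0,0,0,0]
    - [0,0,0,0,0,0]
    - [0,0,0,0,0,0]

```text
t: 40.6
eef_pos: [0.6148, -0.0065, 0.2341]
orientation: [[0.33, 0.944, -0.002], [0.944, -0.33, 0.001], [0.0, -0.002, -1.0]]
wrist_force: [-0.4, 0.9, -1.6]
width: 0.316
grip_force: 39.5
```

Run:
```python
from h import *
look(['bottle_blue','cup_blue','bottle_green','bottle_rinse'],'b2')
```

```text
top {'bottle_blue': [(0.38, [0.613, -0.009, 0.159])], 'cup_blue': [(0.56, [0.617, -0.007, 0.008])], 'bottle_green': [(0.75, [0.616, -0.005, 0.157]), (0.41, [0.592, -0.081, 0.008])], 'bottle_rinse': [(0.64, [0.642, 0.063, 0.009])]}
side {'bottle_blue': [(0.57, [0.613, -0.006, 0.163])], 'cup_blue': [(0.58, [0.613, -0.007, 0.005])], 'bottle_green': [(0.81, [0.592, -0.08, 0.01])], 'bottle_rinse': [(0.61, [0.643, 0.066, 0.01])]}
tcp [ 0.6156 -0.0064  0.2349] t 41.1 w 0.314 F [ 0.3  1.2 -0.3]
wrist {'bottle_blue': [(0.72, [0.615, -0.009, 0.157])], 'cup_blue': [(0.62, [0.617, -0.003, 0.01])], 'bottle_green': [], 'bottle_rinse': [(0.59, [0.64, 0.064, 0.004])]}
```

View pics/b2_wrist.png

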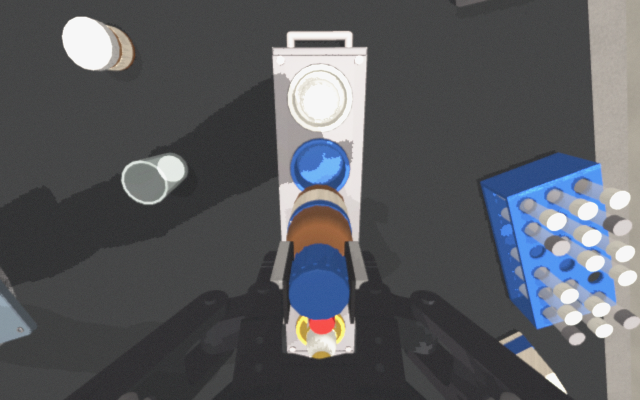

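Blue hangs upright over its cup at (320,168), with the rinse bottle clear at (320,97). Lowering it.

Emit:
carry_out:
  targets:
    - [0,0,-0.6,0,0,0]
    - [0,0,-1,0,0,0]
    - [0,0,-1,0,0,0]
    - [0,0,-1,0,0,0]
    - [0,0,-0.6,0,0,0]

```text
t: 41.85
eef_pos: [0.6146, -0.0069, 0.1067]
orientation: [[0.33, 0.944, -0.002], [0.944, -0.33, -0.0], [-0.001, -0.002, -1.0]]
wrist_force: [0.4, -0.5, -0.9]
width: 0.317
grip_force: 39.5
```

Emit:
carry_out:
  targets:
    - [0,0,-0.3,0,0,0]
    - [0,0,-0.2,0,0,0]
    - [0,0,-0.15,0,0,0]
    - [0,0,-0.05,0,0,0]
    - [0,0,0,0,0,0]

```text
t: 42.35
eef_pos: [0.616, -0.0068, 0.0884]
orientation: [[0.33, 0.944, 0.001], [0.944, -0.33, -0.0], [0.0, 0.001, -1.0]]
wrist_force: [0.3, 0.1, -1.3]
width: 0.312
grip_force: 39.5
```

Emit:
carry_out:
  targets:
    - [0,0,-0.05,0,0,0]
    - [0,0,-0.05,0,0,0]
    - [0,0,-0.03,0,0,0]
    - [0,0,0,0,0,0]
    - [0,0,0,0,0,0]

```text
t: 42.85
eef_pos: [0.6162, -0.0067, 0.0848]
orientation: [[0.33, 0.944, 0.001], [0.944, -0.33, -0.0], [0.0, 0.001, -1.0]]
wrist_force: [-0.7, -0.0, 5.1]
width: 0.313
grip_force: 40.1
```

Emit:
carry_out:
  targets:
    - [0,0,0,0,0,0]
    - [0,0,0,0,0,0]
    - [0,0,0,0,0,0]
    - [0,0,0,0,0,0]
    - [0,0,0,0,0,0]
  fingers: 0.3

```text
t: 43.35
eef_pos: [0.6156, -0.0067, 0.0839]
orientation: [[0.33, 0.944, -0.0], [0.944, -0.33, 0.0], [-0.0, -0.0, -1.0]]
wrist_force: [-1.2, 0.3, 0.7]
width: 0.656
grip_force: 0.0
```

Emit:
carry_out:
  targets:
    - [0,0,0.4,0,0,0]
    - [0,0,0.8,0,0,0]
    - [0,0,1,0,0,0]
    - [0,0,1,0,0,0]
    - [0,0,1,0,0,0]

```text
t: 43.85
eef_pos: [0.6156, -0.0067, 0.2122]
orientation: [[0.33, 0.944, 0.001], [0.944, -0.33, 0.0], [0.0, 0.0, -1.0]]
wrist_force: [0.9, 0.2, 0.2]
width: 0.647
grip_force: 0.0
```

Emit:
carry_out:
  targets:
    - [0,0,1,0,0,0]
    - [-0.5,0.8,0,0,0,0]
    - [-0.5,0.8,0,0,0,0]
    - [-0.5,0.8,0,0,0,0]
    - [-0.5,0.8,0,0,0,0]

```text
t: 44.35
eef_pos: [0.555, 0.0902, 0.2411]
orientation: [[0.33, 0.944, 0.001], [0.944, -0.33, 0.0], [0.001, 0.001, -1.0]]
wrist_force: [0.2, -0.4, -0.5]
width: 0.646
grip_force: 0.0
```

Emit:
carry_out:
  targets:
    - [-0.3,0.8,0,0,0,0]
    - [-0.3,0.8,0,0,0,0]
    - [-0.3,0.8,0,0,0,0]
    - [0,0,0,0,0,0]
    - [0,0,0,0,0,0]

```text
t: 44.85
eef_pos: [0.5285, 0.1617, 0.2408]
orientation: [[0.329, 0.945, 0.001], [0.945, -0.329, 0.0], [0.0, 0.001, -1.0]]
wrist_force: [0.0, -1.1, 0.1]
width: 0.651
grip_force: 0.0
```

Run:
```python
from h import *
look(['bottle_'+c for c in C]+['bottle_rinse'],'f')
a=cv2.imread('pics/f_side.png')[90:240,230:450]; b=cv2.imread('pics/f_top.png')[120:270,260:480]
cv2.imwrite('pics/final.png',cv2.resize(np.vstack([a,b]),None,fx=1.9,fy=1.9))
```

```text
top {'bottle_red': [(0.52, [0.566, -0.152, 0.009])], 'bottle_yellow': [(0.88, [0.54, -0.227, 0.007])], 'bottle_green': [(0.81, [0.59, -0.081, 0.006])], 'bottle_blue': [(0.69, [0.617, -0.006, 0.008]), (0.38, [0.617, -0.01, 0.009])], 'bottle_rinse': [(0.61, [0.641, 0.065, 0.005])]}
side {'bottle_red': [(0.55, [0.572, -0.152, 0.012]), (0.27, [0.612, -0.008, 0.005])], 'bottle_yellow': [(0.67, [0.543, -0.23, 0.011])], 'bottle_green': [(0.7, [0.59, -0.083, 0.009])], 'bottle_blue': [(0.81, [0.615, -0.008, 0.016])], 'bottle_rinse': [(0.8, [0.642, 0.066, 0.009])]}
tcp [0.5287 0.1611 0.2399] t 45.45 w 0.652 F [-0.8  0.3  1.2]
wrist {'bottle_red': [], 'bottle_yellow': [], 'bottle_green': [], 'bottle_blue': [(0.77, [0.613, -0.011, 0.008])], 'bottle_rinse': [(0.79, [0.639, 0.065, 0.006]), (0.7, [0.613, -0.011, 0.008])]}
```

View pics/final.png

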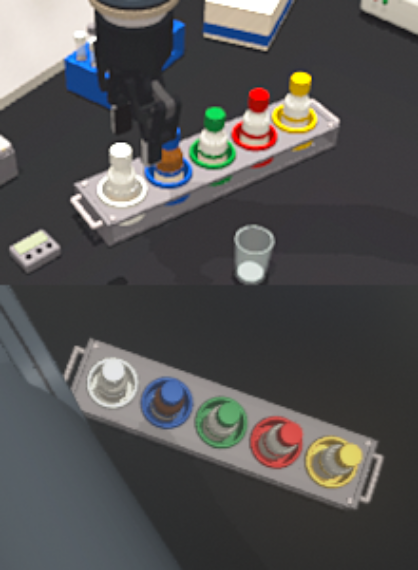

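All four bottles stand upright in the cups of their own colours, the rinse bottle hasn't moved, and the gripper is clear of everything.

```bash
python3 -c "
from h import *
print(order.sign_off())"
```

```text
the job is handed in; nothing more can be done
None
```

The red, yellow, green and blue bottles stand upright and fully down in their matching cups, the rinse bottle was left where it was, and the job was handed in at about 45 s of robot time; no verdict came back.

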